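# Wake, touch-check and zero the lab balance

### The arm

A 6-joint arm with a two-finger parallel gripper is mounted at the origin on the work surface. World frame = base frame: x ahead of the robot, y to its left, z up, the work surface at z = 0. Lengths are in m, angles in rad, forces in N, time in s.
With the tool pointing down it reaches from about 0.25 to 0.725 m from the base axis. Payload 4 kg.
Tool frame: the origin (TCP) lies between the finger pads; the fingertips stand 11 mm ahead of it and the grasp point (between the pads) lies 8 mm behind it (bot.tip_extent is the distance from the TCP to the fingertips, in m); z points along the fingers, y is the line along which they close (so a half turn about z gives the same grasp; the last joint's range is limited). The gripper opens to 85 mm and grips with 20 to 120 N. Pads are 22 mm wide; open, the fingers measure 114 mm over their backs; the gripper's body (76 mm by 85 mm) begins 54 mm behind the grasp point. The pads swing forward as they close: fully open they stand 13 mm farther back than shut.
Start: joints at [-1.172, 0.241, 0.005, 1.335, 0, 1.571], TCP at [0.194, -0.461, 0.222] pointing down, gripper open.
Joint ranges: [-2.72, 2.72], [-1.05, 1.87], [-1.09, 1.28], [-1.99, 2.15], [-1.42, 1.44], [-3.14, 3.14]. Speed limits (rad/s): [2.79, 2.79, 3.14, 3.14, 3.14, 3.14].

### API

Orientations are given as a unit quaternion [x, y, z, w].
In Python, from workcell import bot gives the robot as it stands. The module is installed in compiled form; this text tells all that it offers.
- The arm moves only by the tool drive_tool, never from a script. Its argument "rows" is a list of rows, each an object of numbers: "dx", "dy", "dz": the shift along the tool's x, y, z in units of 50 mm (1.0 is 50 mm); "wx", "wy", "wz": the turn, a rotation vector about the tool's x, y, z in units of 5 degrees (1.0 is 5 degrees); "hand": the finger opening in mm, from 0 to 85.4. A call has 1 to 20 rows; each row is the pose to reach, as a shift and turn from the pose commanded when the call began, along the tool's axes at that moment; what a row does not reach only later rows make up. A row lasts 1/10 s, in which the tool goes at most 50 mm and 8.59 degrees, less where a joint would pass 70% of its speed; a pose out of reach is approached as far as the arm can. A call with a gripper value outside its range is refused whole. The fingers move at their own pace and stop on an object; the grip force is fixed at half the most. Time passes only in rows, so rows that repeat a pose let the fingers close. It gives the time, the measured TCP pose, the force, the opening and the grip force at its end, in the units of the state.
- bot.get_obs(): the state, without advancing time (a new reading comes with each control period).
- bot.camera(name): name is "side" or "top"; returns the picture (480x640x3 uint8, red, green, blue); there is no depth.
- bot.get_calibration(name): a dict with "vfov" (degrees; the focal length in pixels is half the picture's height over the tangent of half this angle, whatever the lens; pixels are square), "cx", "cy" (the principal point, pixels), "k1" (the pictures are not rectified: a ray, as slopes to the right and down, at radius r is drawn at 1 + k1 r^2 times it, then the intrinsics apply), "origin" and "rotation" of the camera in the world. Camera axes: x right, y up, looking along -z (the intrinsics and any distortion apply to the point x, -y, -z); pixel columns grow to the right and rows downward; lengths in m; the calibration is good to about 2 mm. A picture is of the moment at which its call begins. get_calibration takes no time and is no camera call.
- bot.job_done(): hands the job in; it is judged then, once.
Trained networks look in the newest picture that a camera, given by its name, has taken for a name from the list of things; names that differ only in an ending like _2 or _b are one class to them, and where a whole thing is asked for, a point or a joint stands for the part that bears it (a point fixed in the world has none). Each returns a list of dicts, best first, with "score" (0 to 1); they miss things now and then, are a little off and sometimes report something else, mostly with a low value. They report only what shows in the picture. A call takes as long as a camera call. They do not tell look-alikes from the thing itself.
- bot.look_for(camera, thing): "extent" ([centre column, centre row, width, height] in pixels, round what is visible of it).
- bot.outline_of(camera, thing): "region" (480x640 bool, what is visible of it) and "extent" ([centre column, centre row, width, height] in pixels, round what is visible of it).
The state is a dict: "clock": time; "joint_pos": joint angles; "joint_vel": joint speeds; "tau": joint torques, N m; "eef_pos": TCP position; "tool_rot": TCP orientation; "ft_force": force on the tool from outside, world axes, zero at the start; "ft_torque": the same for the moment, N m; "grip_width": finger opening in m; "grasp_force": force on a finger pad.
Only numpy, scipy, OpenCV 4.12 (cv2) and the standard library are available. Lean on these libraries where they do the work, as an engineer would, in place of code of your own. Each camera call takes 0.05 s, during which the arm holds its last target. There are 200 camera calls.

### The job

Check and zero the bench balance with the fingertips, in this order: press the round key on the terminal down to wake it, lightly touch a bare part of the steel weighing pan to see it respond, then press the long bar key down to zero it, letting each go before the next. Press gently and leave the square key alone. Grasp and lift nothing: the steel weight stays standing on the pan, and the balance, the terminal and everything else on the bench stay where they are.

Things in the scene. Friction and masses are not known exactly. Their poses are not given: they have to be found in the camera images.
- terminal: Keypad terminal of the balance: flat beige case, 150 (x) x 220 (y) mm, standing loose on rubber feet (about 0.9 kg). Origin at the centre of its underside. Three white keys in black surrounds stand in a row along y, 35 mm towards -x of centre, 65 mm apart; from +y to -y: round, square, bar. Case top at the keys 38 mm up; a tilted dark display on the +x side is about 73 mm high.
- round_key_top (a point): Centre of the top of the round key, a white disc 26 mm in diameter, top 50 mm above the bench when up. Its frame turns with the terminal.
- square_key_top (a point): Centre of the top of the square key, 24 x 24 mm, white, top 50 mm above the bench when up; not to be pressed.
- bar_key_top (a point): Centre of the top of the bar key, 46 mm (terminal x) x 16 mm (terminal y), white, top 50 mm above the bench when up.
- round_key (a joint): Travel of the round key in m: 0 up, 0.006 fully down. Spring: starts to move at about 1.5 N, fully down at about 4 N, springs back up.
- square_key (a joint): Travel of the square key in m: 0 up, 0.006 fully down; the same spring.
- bar_key (a joint): Travel of the bar key in m: 0 up, 0.006 fully down; the same spring.
- balance: Weighing unit: beige box 200 x 200 mm, its case top 52 mm above the bench, standing loose on rubber feet (2.5 kg). Origin at the centre of its underside. A small round steel bubble level (20 mm) sits in one corner of its case.
- pan: Round steel weighing pan, 150 mm in diameter, 5 mm thick, centred over the weighing unit. Origin at the centre of its upper face, 72 mm above the bench. It gives downwards on a spring by up to 8 mm: starts to move at about 1 N, at its stop at about 6 N of push.
- weight: Steel test weight with a knob, 28 mm in diameter, 44 mm tall, about 150 g, standing loose on the pan 22 to 52 mm off the pan's centre. Origin at the centre of its underside.
- spatula: Steel spatula about 130 mm long, blade 65 mm wide, lying on the bench along x between the two units. Origin near its middle, on the bench.
- vial: Small glass vial, 26 mm in diameter, 55 mm tall, standing on the bench. Origin at the centre of its underside.
- tub_large: Lidded sample tub, 104 mm in diameter, 55 mm tall. Origin at the centre of its underside.
- tub_small: Lidded sample tub, 76 mm in diameter, 45 mm tall. Origin at the centre of its underside.
- beaker: Glass beaker, 64 mm in diameter, 85 mm tall. Origin at the centre of its underside.
- jar: Amber jar with a blue cap, 60 mm in diameter, 100 mm tall. Origin at the centre of its underside.
There are look-alikes about, which are no part of the job. What is shaped like the weight but pink is not meant.

How it is judged:
By the outcome, as a careful person would: the job done as asked, in the order asked, and still so for the second after the job is handed in, with the robot touching nothing.
It also fails if it takes over 58 s, if anything falls off the work surface, if the arm or the gripper's body presses on something with over 40 N, if the wrist force passes 120 N, or if a joint passes its speed limit or range.

## Working session

There is one attempt and no reset: what is moved stays moved. The work goes in short steps, Python scripts to look and compute and a tool call to move; the robot and the scene stay as the last step left them, time stands still between calls to the robot, and variables do not carry over. Pictures are saved under pics/ and viewed, at most 10 in all, crops included, and the job is handed in when it is done.

Besides the shell and the picture viewer there is one more tool, called after ">>>" as a command line: name --argument value ..., lists and objects as JSON in quotes. drive_tool: Moves the arm, as the interface text tells. Its arguments: {"type":"object","properties":{"rows":{"type":"array","items":{"type":"object","properties":{"dx":{"type":"number"},"dy":{"type":"number"},"dz":{"type":"number"},"wx":{"type":"number"},"wy":{"type":"number"},"wz":{"type":"number"},"hand":{"type":"number"}}}}},"required":["rows"]}

```bash
mkdir -p pics
cat > h.py <<'E'
from workcell import bot
import numpy as np, cv2
def ray(c,u,v):
    k=bot.get_calibration(c); f=240/np.tan(np.radians(k["vfov"])/2)
    x=(u-k["cx"])/f; y=(v-k["cy"])/f
    a,b=x,y
    for _ in range(30):
        s=1+k["k1"]*(a*a+b*b); a,b=x/s,y/s
    d=np.array(k["rotation"]).reshape(3,3)@np.array([a,-b,-1]); return np.array(k["origin"]),d
def at_z(c,u,v,z):
    o,d=ray(c,u,v); return o+d*(z-o[2])/d[2]
def proj(c,p):
    k=bot.get_calibration(c); f=240/np.tan(np.radians(k["vfov"])/2)
    q=np.array(k["rotation"]).reshape(3,3).T@(np.array(p)-np.array(k["origin"])); a,b=q[0]/-q[2],-q[1]/-q[2]
    s=1+k["k1"]*(a*a+b*b); return np.array([k["cx"]+f*a*s,k["cy"]+f*b*s])
def snap(c,n):
    im=bot.camera(c); cv2.imwrite(f"pics/{n}.png",im[:,:,::-1]); return im
E
python3 - <<'E'
from h import *
for c in("top","side"):
    snap(c,c+"0"); print(c,bot.get_calibration(c)["origin"])
    for t,z in [("round_key_top",.05),("round_key",.05),("square_key",.05),("bar_key",.05),("pan",.072),("weight",.094),("terminal",.038),("balance",.052)]:
        for r in bot.look_for(c,t)[:3]:
            e=r["extent"]; print(t,round(r["score"],2),np.round(e),np.round(at_z(c,e[0],e[1],z),3))
print(bot.get_obs())
E
```

```text
top [ 0.43709046 -0.0146894   1.29568036]Traceback (most recent call last):
  File "<stdin>", line 6, in <module>
  File "h.py", line 11, in at_z
    o,d=ray(c,u,v); return o+d*(z-o[2])/d[2]
        ~~~^^^^^^^
  File "h.py", line 9, in ray
    d=np.array(k["rotation"]).reshape(3,3)@np.array([a,-b,-1]); return np.array(k["origin"]),d
      ~~~~~~~~~~~~~~~~~~~~~~~~~~~~~~~^^^^^
ValueError: cannot reshape array of size 4 into shape (3,3)
```

View pics/top0.png

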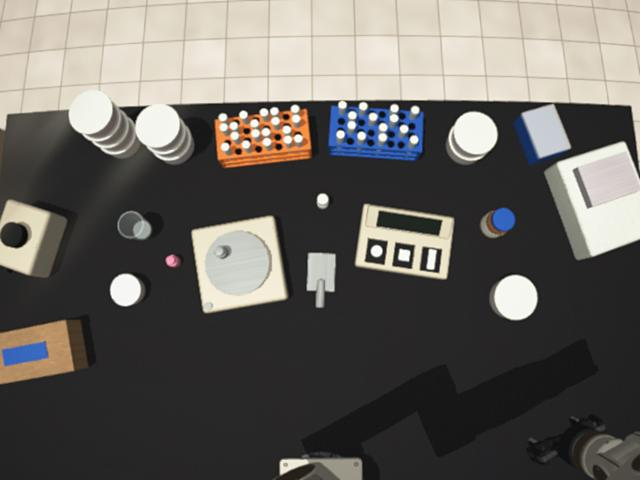

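The top picture shows the terminal at about (405,242) with the round key at (376,251), square at (403,256) and bar at (431,260). The pan is at about (238,262), with the weight at (222,251) on its left, upper part. The rotation is a quaternion, so I'll fix the helper.

```bash
sed -i 's/np.array(k\["rotation"\]).reshape(3,3)/R.from_quat(k["rotation"]).as_matrix()/; 1i from scipy.spatial.transform import Rotation as R' h.py
python3 - <<'E'
from h import *
for c in("top","side"):
    snap(c,c+"0"); print(c,bot.get_calibration(c)["origin"])
    for t,z in [("round_key_top",.05),("round_key",.05),("square_key",.05),("bar_key",.05),("pan",.072),("weight",.094),("terminal",.038),("balance",.052)]:
        for r in bot.look_for(c,t)[:3]:
            e=r["extent"]; print(t,round(r["score"],2),np.round(e),np.round(at_z(c,e[0],e[1],z),3))
im=snap("top","x")
for n,z,(x0,x1,y0,y1) in [("keys",.05,(350,460,240,275))]:
    g=im[y0:y1,x0:x1].min(2)>170
    N,l,s,ce=cv2.connectedComponentsWithStats(g.astype(np.uint8))
    for i in range(1,N):
        if 40<s[i,4]<500: print("key",s[i],ce[i]+[x0,y0],at_z("top",*(ce[i]+[x0,y0]),z).round(4))
print({k:np.round(v,3) for k,v in bot.get_obs().items()})
E
```

```text
top [ 0.43709046 -0.0146894   1.29568036]
round_key_top 0.43 [376. 253.  14.  13.] [ 0.575 -0.135  0.05 ]
round_key 0.19 [496. 224.  38.  29.] [ 0.64  -0.423  0.05 ]
round_key 0.15 [321. 281.  31.  64.] [ 0.511 -0.006  0.05 ]
bar_key 0.73 [431. 262.   6.  20.] [ 0.552 -0.262  0.05 ]
pan 0.85 [236. 263.  64.  64.] [0.554 0.187 0.072]
weight 0.66 [171. 262.  16.   9.] [0.554 0.332 0.094]
weight 0.6 [221. 252.  15.  15.] [0.576 0.219 0.094]
terminal 0.97 [404. 242. 102.  72.] [ 0.601 -0.204  0.038]
balance 0.95 [242. 265.  93. 100.] [0.551 0.177 0.052]
balance 0.74 [496. 223.  35.  28.] [ 0.643 -0.423  0.052]
side [0.39347516 0.91142897 0.67403684]
round_key_top 0.42 [325. 217.  12.   3.] [ 0.574 -0.128  0.05 ]
round_key 0.45 [324. 219.  11.   7.] [ 0.576 -0.121  0.05 ]
square_key 0.54 [332. 209.  15.  10.] [ 0.565 -0.176  0.05 ]
square_key 0.32 [379. 176.  32.  24.] [ 0.459 -0.414  0.05 ]
bar_key 0.57 [335. 261.  52.  18.] [0.515 0.056 0.05 ]
bar_key 0.53 [304. 290.  71.  46.] [0.562 0.175 0.05 ]
pan 0.66 [304. 289.  72.  44.] [0.555 0.198 0.072]
weight 0.8 [290. 286.  18.  23.] [0.578
[... 289 characters left out ...]
1 -0.1358  0.05  ]
key [ 48   9  12  12 112] [403.75       254.73214286] [ 0.5697 -0.1999  0.05  ]
key [ 77   9   9  20 139] [431.14388489 258.89928058] [ 0.5591 -0.2639  0.05  ]
{'clock': np.float64(1.05), 'joint_pos': array([-1.172,  0.241,  0.005,  1.335, -0.   ,  1.571]), 'joint_vel': array([-0.001,  0.001,  0.001,  0.001,  0.001,  0.002]), 'tau': array([ 0.0000e+00, -3.7222e+01,  2.5269e+01,  1.0000e-03,  0.0000e+00,
       -0.0000e+00]), 'eef_pos': array([ 0.194, -0.461,  0.222]), 'tool_rot': array([ 0.98 ,  0.198, -0.   , -0.   ]), 'ft_force': array([-0.162, -0.037,  0.631]), 'ft_torque': array([-0.047,  0.02 ,  0.048]), 'grasp_force': np.float64(0.0), 'grip_width': np.float64(0.086)}
```

View pics/side0.png

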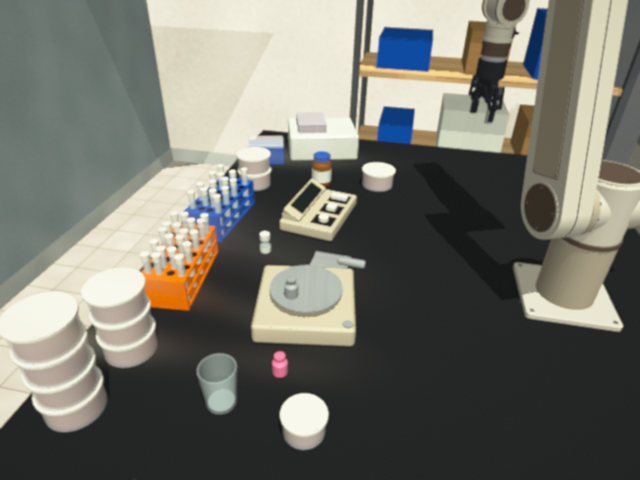

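>>> drive_tool --rows '[{"dx":0.9,"dy":-0.28,"wz":-1.1,"hand":0},{"dx":1.9,"dy":-0.6,"wz":-2.2,"hand":0},{"dx":2.8,"dy":-0.87,"wz":-3.3,"hand":0},{"dx":3.7,"dy":-1.15,"wz":-4.4,"hand":0},{"dx":4.6,"dy":-1.43,"wz":-5.5,"hand":0},{"dx":5.5,"dy":-1.7,"wz":-6.6,"hand":0},{"dx":6.4,"dy":-2.0,"wz":-7.7,"hand":0},{"dx":7.3,"dy":-2.27,"wz":-8.8,"hand":0},{"dx":8.2,"dy":-2.55,"wz":-9.9,"hand":0},{"dx":9.0,"dy":-2.8,"wz":-11,"hand":0},{"dx":9.64,"dy":-3.0,"wz":-11.6,"hand":0},{"dx":9.64,"dy":-3.0,"dz":0.7,"wz":-11.6,"hand":0},{"dx":9.64,"dy":-3.0,"dz":1.4,"wz":-11.6,"hand":0},{"dx":9.64,"dy":-3.0,"dz":2.0,"wz":-11.6,"hand":0},{"dx":9.64,"dy":-3.0,"dz":2.0,"wz":-11.6,"hand":0},{"dx":9.64,"dy":-3.0,"dz":2.0,"wz":-11.6,"hand":0}]'

```text
invalid input at $.rows[0]: expected keys dx, dy, dz, wx, wy, wz, hand
```

```bash
cat > s.py <<'E'
from h import *
import sys
o=bot.get_obs(); p=o["eef_pos"]; M=R.from_quat(o["tool_rot"]).as_matrix()
print("t",o["clock"],p.round(4),"F",o["ft_force"].round(2),"w",o["grip_width"],"tip",bot.tip_extent,o["joint_pos"].round(2)); print(M.round(3))
if len(sys.argv)>1:
    t=np.array(eval(sys.argv[1])); print("units",(M.T@(t-p)/.05).round(3))
E
python3 s.py "[.580,-.136,.09]"
python3 - <<'E'
from h import *
a=snap("side","s1"); b=snap("top","t1")
tip=bot.get_obs()["eef_pos"]-[0,0,bot.tip_extent]
print(proj("side",tip),proj("top",tip),proj("side",[.58,-.136,.05]),proj("side",[.559,-.264,.05]))
A=cv2.resize(a[130:280,250:450],None,fx=4,fy=4,interpolation=cv2.INTER_CUBIC); cv2.imwrite("pics/s1c.png",A[:,:,::-1])
E
```

```text
t 1.05 [ 0.1941 -0.4608  0.2219] F [-0.16 -0.04  0.63] w 0.08560458202686079 tip 0.011 [-1.17  0.24  0.    1.34 -0.    1.57]
[[ 0.922  0.388 -0.   ]
 [ 0.388 -0.922  0.   ]
 [-0.    -0.    -1.   ]]
units [ 9.634 -2.989  2.638]
[477.36304111 128.6397296 ] [545.13423373 427.76780769] [323.69116326 215.71267126] [339.46165851 194.55817858]
```

View pics/s1c.png

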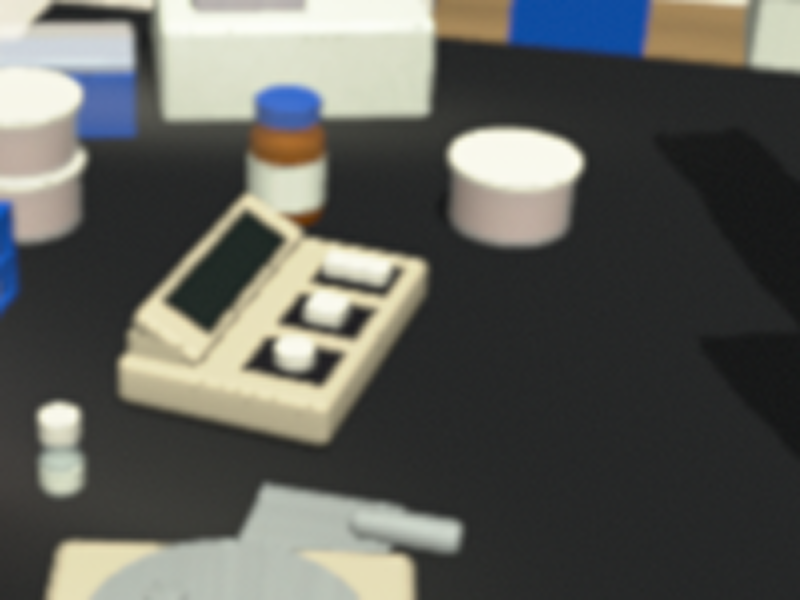

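The crop shows the round key top at crop pixel (296,343), which matches its projection from the top view. The move was refused for missing fields, so I'll resend it with all of them.

>>> drive_tool --rows '[{"dx":0.9,"dy":-0.28,"dz":0,"wx":0,"wy":0,"wz":-1.1,"hand":0},{"dx":1.9,"dy":-0.6,"dz":0,"wx":0,"wy":0,"wz":-2.2,"hand":0},{"dx":2.8,"dy":-0.87,"dz":0,"wx":0,"wy":0,"wz":-3.3,"hand":0},{"dx":3.7,"dy":-1.15,"dz":0,"wx":0,"wy":0,"wz":-4.4,"hand":0},{"dx":4.6,"dy":-1.43,"dz":0,"wx":0,"wy":0,"wz":-5.5,"hand":0},{"dx":5.5,"dy":-1.7,"dz":0,"wx":0,"wy":0,"wz":-6.6,"hand":0},{"dx":6.4,"dy":-2.0,"dz":0,"wx":0,"wy":0,"wz":-7.7,"hand":0},{"dx":7.3,"dy":-2.27,"dz":0,"wx":0,"wy":0,"wz":-8.8,"hand":0},{"dx":8.2,"dy":-2.55,"dz":0,"wx":0,"wy":0,"wz":-9.9,"hand":0},{"dx":9.0,"dy":-2.8,"dz":0,"wx":0,"wy":0,"wz":-11,"hand":0},{"dx":9.64,"dy":-3.0,"dz":0,"wx":0,"wy":0,"wz":-11.6,"hand":0},{"dx":9.64,"dy":-3.0,"dz":0.7,"wx":0,"wy":0,"wz":-11.6,"hand":0},{"dx":9.64,"dy":-3.0,"dz":1.4,"wx":0,"wy":0,"wz":-11.6,"hand":0},{"dx":9.64,"dy":-3.0,"dz":2.0,"wx":0,"wy":0,"wz":-11.6,"hand":0},{"dx":9.64,"dy":-3.0,"dz":2.0,"wx":0,"wy":0,"wz":-11.6,"hand":0},{"dx":9.64,"dy":-3.0,"dz":2.0,"wx":0,"wy":0,"wz":-11.6,"hand":0}]'

```text
clock: 2.75
eef_pos: [0.5799, -0.1353, 0.122]
tool_rot: [0.761, 0.648, -0.0, -0.0]
ft_force: [-0.0, 0.4, -0.2]
grip_width: 0.0
grasp_force: 0.0
```

```bash
python3 s.py "[.580,-.136,.061]"
python3 - <<'E'
from h import *
a=snap("side","s2"); b=snap("top","t2")
tip=bot.get_obs()["eef_pos"]-[0,0,bot.tip_extent]
print(proj("side",tip),proj("top",tip))
A=np.hstack([cv2.resize(x,None,fx=4,fy=4,interpolation=cv2.INTER_CUBIC) for x in (a[130:270,280:380],b[180:320,340:440])]); cv2.imwrite("pics/s2c.png",A[:,:,::-1])
E
```

```text
t 2.75 [ 0.5799 -0.1353  0.122 ] F [-0.    0.44 -0.2 ] w 1.3000123046692172e-05 tip 0.011 [-0.23  0.49  0.1   1.18  0.    1.5 ]
[[ 0.159  0.987 -0.001]
 [ 0.987 -0.159  0.   ]
 [ 0.    -0.001 -1.   ]]
units [-0.013  0.005  1.22 ]
[323.7812271  194.46066907] [378.85840077 246.65321449]
```

View pics/s2c.png

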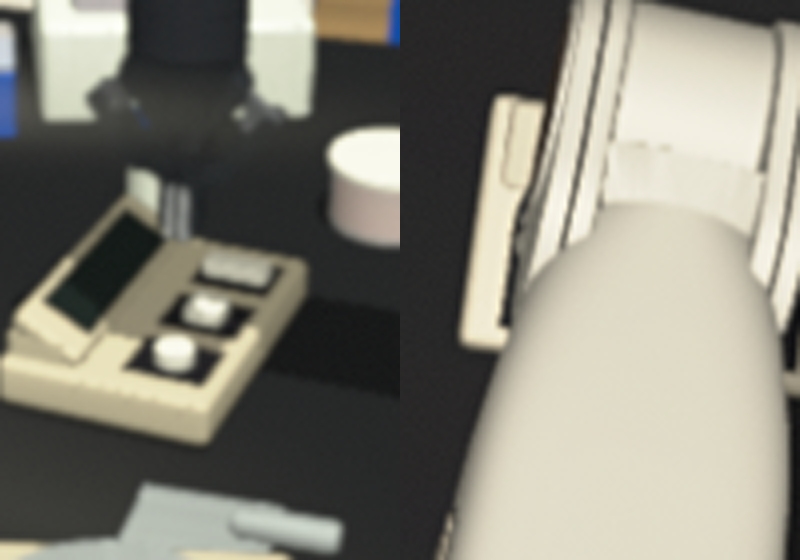

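The left half shows the closed fingers hanging above and beyond the round key, as the projection predicts, and clear of the display. In the right half the arm hides the keys. Next I'll come down to partial travel and check the force.

>>> drive_tool --rows '[{"dx":0,"dy":0,"dz":0.5,"wx":0,"wy":0,"wz":0,"hand":0},{"dx":0,"dy":0,"dz":0.9,"wx":0,"wy":0,"wz":0,"hand":0},{"dx":0,"dy":0,"dz":1.1,"wx":0,"wy":0,"wz":0,"hand":0},{"dx":0,"dy":0,"dz":1.18,"wx":0,"wy":0,"wz":0,"hand":0},{"dx":0,"dy":0,"dz":1.22,"wx":0,"wy":0,"wz":0,"hand":0},{"dx":0,"dy":0,"dz":1.26,"wx":0,"wy":0,"wz":0,"hand":0},{"dx":0,"dy":0,"dz":1.29,"wx":0,"wy":0,"wz":0,"hand":0},{"dx":0,"dy":0,"dz":1.29,"wx":0,"wy":0,"wz":0,"hand":0},{"dx":0,"dy":0,"dz":1.29,"wx":0,"wy":0,"wz":0,"hand":0}]'

```text
clock: 3.75
eef_pos: [0.5803, -0.1354, 0.0578]
tool_rot: [0.761, 0.648, 0.0, 0.0]
ft_force: [-0.3, -0.6, -0.2]
grip_width: 0.0002
grasp_force: 0.0
```

>>> drive_tool --rows '[{"dx":0,"dy":0,"dz":0.02,"wx":0,"wy":0,"wz":0,"hand":0},{"dx":0,"dy":0,"dz":0.04,"wx":0,"wy":0,"wz":0,"hand":0},{"dx":0,"dy":0,"dz":0.04,"wx":0,"wy":0,"wz":0,"hand":0},{"dx":0,"dy":0,"dz":0.04,"wx":0,"wy":0,"wz":0,"hand":0}]'

```text
clock: 4.15
eef_pos: [0.58, -0.1354, 0.0553]
tool_rot: [0.761, 0.648, -0.0, -0.0]
ft_force: [0.2, 0.5, -0.6]
grip_width: -0.0002
grasp_force: 0.0
```

```bash
python3 s.py
python3 - <<'E'
from h import *
a=snap("side","s3")
tip=bot.get_obs()["eef_pos"]-[0,0,bot.tip_extent]
print(proj("side",tip)-[280,160])
cv2.imwrite("pics/s3c.png",cv2.resize(a[160:240,280:380],None,fx=7,fy=7,interpolation=cv2.INTER_CUBIC)[:,:,::-1])
E
```

```text
t 4.15 [ 0.58   -0.1354  0.0553] F [ 0.18  0.52 -0.6 ] w -0.00022096933011348346 tip 0.011 [-0.23  0.54  0.01  1.03 -0.    1.5 ]
[[ 0.159  0.987 -0.   ]
 [ 0.987 -0.159  0.   ]
 [-0.    -0.    -1.   ]]
[43.56313733 57.66656848]
```

View pics/s3c.png

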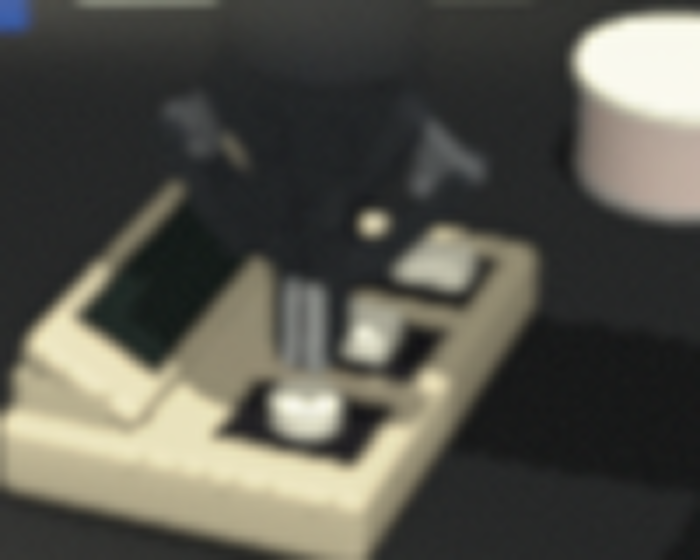

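The picture shows the fingertips ending at about crop (305,370), with the round key still up and its top at about (305,400). So the tips end roughly 10 mm higher than I assumed, and I'll keep going down in small steps.

>>> drive_tool --rows '[{"dx":0,"dy":0,"dz":0.03,"wx":0,"wy":0,"wz":0,"hand":0},{"dx":0,"dy":0,"dz":0.06,"wx":0,"wy":0,"wz":0,"hand":0},{"dx":0,"dy":0,"dz":0.08,"wx":0,"wy":0,"wz":0,"hand":0},{"dx":0,"dy":0,"dz":0.08,"wx":0,"wy":0,"wz":0,"hand":0},{"dx":0,"dy":0,"dz":0.08,"wx":0,"wy":0,"wz":0,"hand":0}]'

```text
clock: 4.7
eef_pos: [0.5801, -0.1354, 0.0513]
tool_rot: [0.761, 0.648, -0.0, -0.0]
ft_force: [0.8, 0.9, 0.6]
grip_width: -0.0
grasp_force: 0.0
```

>>> drive_tool --rows '[{"dx":0,"dy":0,"dz":0.02,"wx":0,"wy":0,"wz":0,"hand":0},{"dx":0,"dy":0,"dz":0.04,"wx":0,"wy":0,"wz":0,"hand":0},{"dx":0,"dy":0,"dz":0.04,"wx":0,"wy":0,"wz":0,"hand":0},{"dx":0,"dy":0,"dz":0.04,"wx":0,"wy":0,"wz":0,"hand":0}]'

```text
clock: 5.1
eef_pos: [0.5801, -0.1354, 0.0494]
tool_rot: [0.761, 0.648, -0.0, -0.0]
ft_force: [-0.2, -0.9, -0.3]
grip_width: 0.0003
grasp_force: 0.0
```

>>> drive_tool --rows '[{"dx":0,"dy":0,"dz":0.02,"wx":0,"wy":0,"wz":0,"hand":0},{"dx":0,"dy":0,"dz":0.04,"wx":0,"wy":0,"wz":0,"hand":0},{"dx":0,"dy":0,"dz":0.04,"wx":0,"wy":0,"wz":0,"hand":0},{"dx":0,"dy":0,"dz":0.04,"wx":0,"wy":0,"wz":0,"hand":0}]'

```text
clock: 5.5
eef_pos: [0.58, -0.1354, 0.0473]
tool_rot: [0.761, 0.648, -0.0, -0.0]
ft_force: [-0.3, -0.2, -0.1]
grip_width: -0.0001
grasp_force: 0.0
```

>>> drive_tool --rows '[{"dx":0,"dy":0,"dz":0.02,"wx":0,"wy":0,"wz":0,"hand":0},{"dx":0,"dy":0,"dz":0.04,"wx":0,"wy":0,"wz":0,"hand":0},{"dx":0,"dy":0,"dz":0.04,"wx":0,"wy":0,"wz":0,"hand":0},{"dx":0,"dy":0,"dz":0.04,"wx":0,"wy":0,"wz":0,"hand":0}]'

```text
clock: 5.9
eef_pos: [0.58, -0.1354, 0.0453]
tool_rot: [0.761, 0.648, -0.0, -0.0]
ft_force: [0.6, -0.1, 0.2]
grip_width: -0.0004
grasp_force: 0.0
```

```bash
python3 s.py
python3 - <<'E'
from h import *
a=snap("side","s4")
tip=bot.get_obs()["eef_pos"]-[0,0,bot.tip_extent]
print(proj("side",tip)-[280,160])
b=cv2.imread("pics/s3.png")[:,:,::-1]
f=lambda x:cv2.resize(x[190:240,300:350],None,fx=8,fy=8,interpolation=cv2.INTER_CUBIC)
cv2.imwrite("pics/s4c.png",np.hstack([f(b),f(a)])[:,:,::-1])
E
```

```text
t 5.9 [ 0.58   -0.1354  0.0453] F [ 0.56 -0.07  0.16] w -0.0004325654065360675 tip 0.011 [-0.23  0.55 -0.    1.01  0.    1.5 ]
[[ 0.159  0.987 -0.   ]
 [ 0.987 -0.159  0.   ]
 [ 0.    -0.    -1.   ]]
[43.44322776 60.88640729]
```

View pics/s4c.png

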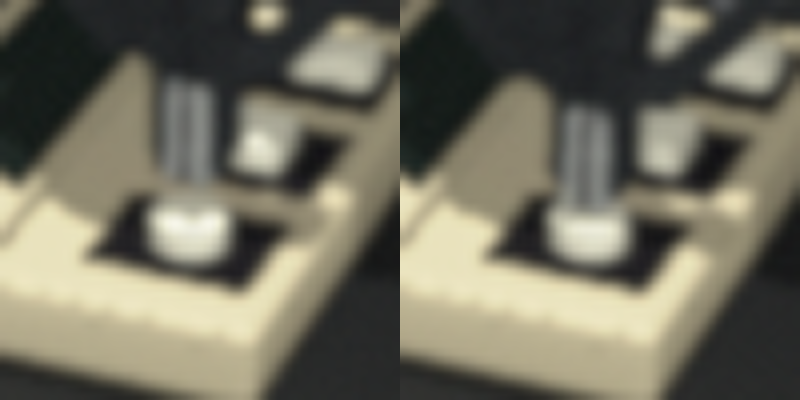

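The fingertips now end at about crop (588,210), just over the key's far upper edge. The key is still up and there is no force, so I'll continue down.

>>> drive_tool --rows '[{"dx":0,"dy":0,"dz":0.02,"wx":0,"wy":0,"wz":0,"hand":0},{"dx":0,"dy":0,"dz":0.04,"wx":0,"wy":0,"wz":0,"hand":0},{"dx":0,"dy":0,"dz":0.04,"wx":0,"wy":0,"wz":0,"hand":0},{"dx":0,"dy":0,"dz":0.04,"wx":0,"wy":0,"wz":0,"hand":0}]'

```text
clock: 6.35
eef_pos: [0.58, -0.1354, 0.0433]
tool_rot: [0.761, 0.648, -0.0, -0.0]
ft_force: [-0.9, -0.6, 0.9]
grip_width: -0.0
grasp_force: 0.0
```

>>> drive_tool --rows '[{"dx":0,"dy":0,"dz":0.02,"wx":0,"wy":0,"wz":0,"hand":0},{"dx":0,"dy":0,"dz":0.04,"wx":0,"wy":0,"wz":0,"hand":0},{"dx":0,"dy":0,"dz":0.04,"wx":0,"wy":0,"wz":0,"hand":0},{"dx":0,"dy":0,"dz":0.04,"wx":0,"wy":0,"wz":0,"hand":0}]'

```text
clock: 6.75
eef_pos: [0.58, -0.1354, 0.0413]
tool_rot: [0.761, 0.648, -0.0, -0.0]
ft_force: [0.3, -0.0, -0.2]
grip_width: 0.0002
grasp_force: 0.0
```

>>> drive_tool --rows '[{"dx":0,"dy":0,"dz":0.02,"wx":0,"wy":0,"wz":0,"hand":0},{"dx":0,"dy":0,"dz":0.04,"wx":0,"wy":0,"wz":0,"hand":0},{"dx":0,"dy":0,"dz":0.04,"wx":0,"wy":0,"wz":0,"hand":0},{"dx":0,"dy":0,"dz":0.04,"wx":0,"wy":0,"wz":0,"hand":0}]'

```text
clock: 7.15
eef_pos: [0.5802, -0.1354, 0.0396]
tool_rot: [0.761, 0.648, 0.0, 0.0]
ft_force: [-0.7, 0.3, 2.0]
grip_width: 0.0001
grasp_force: 0.9
```

>>> drive_tool --rows '[{"dx":0,"dy":0,"dz":0.02,"wx":0,"wy":0,"wz":0,"hand":0},{"dx":0,"dy":0,"dz":0.03,"wx":0,"wy":0,"wz":0,"hand":0},{"dx":0,"dy":0,"dz":0.03,"wx":0,"wy":0,"wz":0,"hand":0},{"dx":0,"dy":0,"dz":0.03,"wx":0,"wy":0,"wz":0,"hand":0}]'

```text
clock: 7.55
eef_pos: [0.5802, -0.1354, 0.038]
tool_rot: [0.761, 0.648, 0.0, 0.0]
ft_force: [0.3, 0.2, 2.8]
grip_width: 0.0002
grasp_force: 1.3
```

>>> drive_tool --rows '[{"dx":0,"dy":0,"dz":0.02,"wx":0,"wy":0,"wz":0,"hand":0},{"dx":0,"dy":0,"dz":0.04,"wx":0,"wy":0,"wz":0,"hand":0},{"dx":0,"dy":0,"dz":0.05,"wx":0,"wy":0,"wz":0,"hand":0},{"dx":0,"dy":0,"dz":0.05,"wx":0,"wy":0,"wz":0,"hand":0},{"dx":0,"dy":0,"dz":0.05,"wx":0,"wy":0,"wz":0,"hand":0}]'

```text
clock: 8.05
eef_pos: [0.5802, -0.1354, 0.0355]
tool_rot: [0.761, 0.648, 0.0, 0.0]
ft_force: [-0.2, -0.1, 2.6]
grip_width: 0.0001
grasp_force: 1.8
```

>>> drive_tool --rows '[{"dx":0,"dy":0,"dz":0.02,"wx":0,"wy":0,"wz":0,"hand":0},{"dx":0,"dy":0,"dz":0.02,"wx":0,"wy":0,"wz":0,"hand":0},{"dx":0,"dy":0,"dz":0.02,"wx":0,"wy":0,"wz":0,"hand":0}]'

```text
clock: 8.35
eef_pos: [0.5803, -0.1354, 0.0347]
tool_rot: [0.761, 0.648, 0.0, 0.0]
ft_force: [-0.2, -0.2, 4.3]
grip_width: 0.0
grasp_force: 2.5
```

>>> drive_tool --rows '[{"dx":0,"dy":0,"dz":0.01,"wx":0,"wy":0,"wz":0,"hand":0},{"dx":0,"dy":0,"dz":0.01,"wx":0,"wy":0,"wz":0,"hand":0},{"dx":0,"dy":0,"dz":0.01,"wx":0,"wy":0,"wz":0,"hand":0}]'

```text
clock: 8.65
eef_pos: [0.5803, -0.1354, 0.0346]
tool_rot: [0.761, 0.648, 0.0, 0.0]
ft_force: [-1.4, 0.5, 7.0]
grip_width: 0.0
grasp_force: 3.8
```

```bash
python3 s.py
python3 - <<'E'
from h import *
a=snap("side","s5")
b=cv2.imread("pics/s4.png")[:,:,::-1]
f=lambda x:cv2.resize(x[190:240,300:350],None,fx=8,fy=8,interpolation=cv2.INTER_CUBIC)
cv2.imwrite("pics/s5c.png",np.hstack([f(b),f(a)])[:,:,::-1])
E
```

```text
t 8.65 [ 0.5803 -0.1354  0.0346] F [-1.43  0.46  6.98] w 4.6108053794170364e-05 tip 0.011 [-0.23  0.57 -0.02  0.99  0.    1.5 ]
[[ 0.159  0.987  0.001]
 [ 0.987 -0.159 -0.   ]
 [-0.     0.001 -1.   ]]
```

View pics/s5c.png

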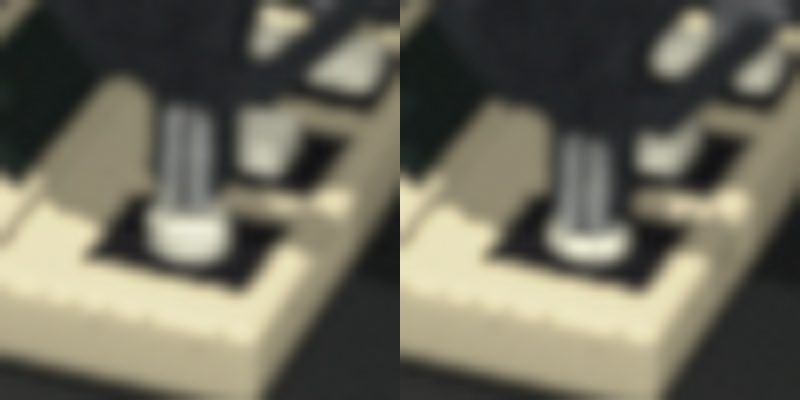

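The right half shows the round key visibly lower under the fingertips, and the force jumped to 7 N, so it is at its stop. I'll lift off it and go over the bare side of the pan, away from the weight.

>>> drive_tool --rows '[{"dx":0,"dy":0,"dz":-0.1,"wx":0,"wy":0,"wz":0,"hand":0},{"dx":0,"dy":0,"dz":-0.4,"wx":0,"wy":0,"wz":0,"hand":0},{"dx":0,"dy":0,"dz":-1.1,"wx":0,"wy":0,"wz":0,"hand":0},{"dx":0,"dy":0,"dz":-1.8,"wx":0,"wy":0,"wz":0,"hand":0},{"dx":0,"dy":0,"dz":-2.3,"wx":0,"wy":0,"wz":0,"hand":0},{"dx":0.8,"dy":-0.28,"dz":-2.3,"wx":0,"wy":0,"wz":0,"hand":0},{"dx":1.6,"dy":-0.56,"dz":-2.3,"wx":0,"wy":0,"wz":0,"hand":0},{"dx":2.4,"dy":-0.85,"dz":-2.3,"wx":0,"wy":0,"wz":0,"hand":0},{"dx":3.2,"dy":-1.13,"dz":-2.3,"wx":0,"wy":0,"wz":0,"hand":0},{"dx":4.0,"dy":-1.41,"dz":-2.3,"wx":0,"wy":0,"wz":0,"hand":0},{"dx":4.8,"dy":-1.7,"dz":-2.3,"wx":0,"wy":0,"wz":0,"hand":0},{"dx":5.46,"dy":-1.93,"dz":-2.3,"wx":0,"wy":0,"wz":0,"hand":0},{"dx":5.46,"dy":-1.93,"dz":-2.3,"wx":0,"wy":0,"wz":0,"hand":0},{"dx":5.46,"dy":-1.93,"dz":-1.6,"wx":0,"wy":0,"wz":0,"hand":0},{"dx":5.46,"dy":-1.93,"dz":-1.0,"wx":0,"wy":0,"wz":0,"hand":0},{"dx":5.46,"dy":-1.93,"dz":-0.8,"wx":0,"wy":0,"wz":0,"hand":0},{"dx":5.46,"dy":-1.93,"dz":-0.8,"wx":0,"wy":0,"wz":0,"hand":0},{"dx":5.46,"dy":-1.93,"dz":-0.8,"wx":0,"wy":0,"wz":0,"hand":0}]'

```text
clock: 10.5
eef_pos: [0.5289, 0.1491, 0.0747]
tool_rot: [0.762, 0.648, 0.0, 0.0]
ft_force: [-0.0, 0.2, 0.8]
grip_width: 0.0
grasp_force: 0.0
```

```bash
python3 s.py "[.528,.150,.0625]"
python3 - <<'E'
from h import *
a=snap("side","s6")
cv2.imwrite("pics/s6c.png",cv2.resize(a[180:360,230:430],None,fx=3.3,fy=3.3,interpolation=cv2.INTER_CUBIC)[:,:,::-1])
E
```

```text
t 10.5 [0.5289 0.1491 0.0747] F [-0.03  0.22  0.76] w 3.9708587897213834e-05 tip 0.011 [ 0.27  0.44 -0.11  1.02 -0.    2.01]
[[ 0.16   0.987  0.001]
 [ 0.987 -0.16   0.   ]
 [ 0.     0.001 -1.   ]]
units [ 0.014 -0.021  0.243]
```

View pics/s6c.png

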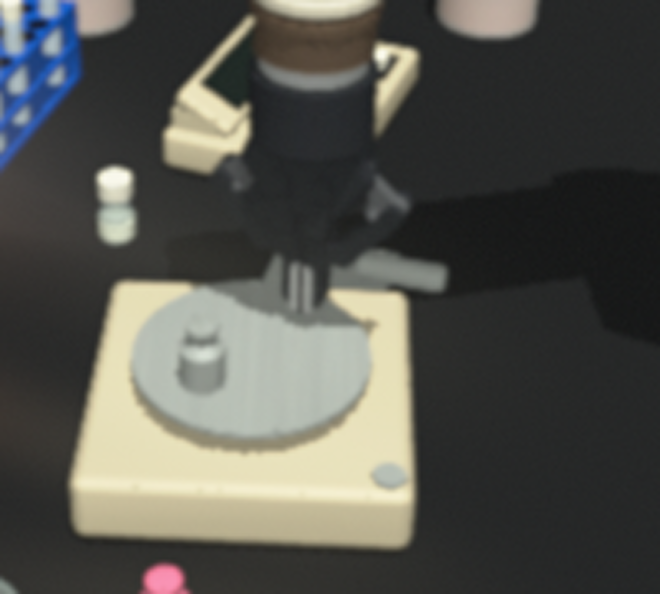

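The fingers are over the bare far part of the pan, at about crop (303,308). The weight is well clear at (202,355).

>>> drive_tool --rows '[{"dx":0,"dy":0,"dz":0.12,"wx":0,"wy":0,"wz":0,"hand":0},{"dx":0,"dy":0,"dz":0.2,"wx":0,"wy":0,"wz":0,"hand":0},{"dx":0,"dy":0,"dz":0.23,"wx":0,"wy":0,"wz":0,"hand":0},{"dx":0,"dy":0,"dz":0.26,"wx":0,"wy":0,"wz":0,"hand":0},{"dx":0,"dy":0,"dz":0.28,"wx":0,"wy":0,"wz":0,"hand":0},{"dx":0,"dy":0,"dz":0.28,"wx":0,"wy":0,"wz":0,"hand":0},{"dx":0,"dy":0,"dz":0.28,"wx":0,"wy":0,"wz":0,"hand":0}]'

```text
clock: 11.25
eef_pos: [0.5283, 0.1494, 0.0601]
tool_rot: [0.761, 0.648, 0.0, 0.0]
ft_force: [-1.2, -0.5, 3.3]
grip_width: -0.0
grasp_force: 1.4
```

>>> drive_tool --rows '[{"dx":0,"dy":0,"dz":0.02,"wx":0,"wy":0,"wz":0,"hand":0},{"dx":0,"dy":0,"dz":0.02,"wx":0,"wy":0,"wz":0,"hand":0},{"dx":0,"dy":0,"dz":0.02,"wx":0,"wy":0,"wz":0,"hand":0}]'

```text
clock: 11.55
eef_pos: [0.5283, 0.1494, 0.059]
tool_rot: [0.761, 0.648, 0.0, 0.0]
ft_force: [-0.4, -1.4, 3.8]
grip_width: 0.0001
grasp_force: 1.7
```

The pan responded: about 3.5 N with about 3.5 mm of travel. I'll release it and go above the bar key.

>>> drive_tool --rows '[{"dx":0,"dy":0,"dz":-0.1,"wx":0,"wy":0,"wz":0,"hand":0},{"dx":0,"dy":0,"dz":-0.4,"wx":0,"wy":0,"wz":0,"hand":0},{"dx":0,"dy":0,"dz":-1.1,"wx":0,"wy":0,"wz":0,"hand":0},{"dx":0,"dy":0,"dz":-1.8,"wx":0,"wy":0,"wz":0,"hand":0},{"dx":-0.8,"dy":0.19,"dz":-1.8,"wx":0,"wy":0,"wz":0,"hand":0},{"dx":-1.6,"dy":0.38,"dz":-1.8,"wx":0,"wy":0,"wz":0,"hand":0},{"dx":-2.4,"dy":0.58,"dz":-1.8,"wx":0,"wy":0,"wz":0,"hand":0},{"dx":-3.2,"dy":0.77,"dz":-1.8,"wx":0,"wy":0,"wz":0,"hand":0},{"dx":-4.0,"dy":0.96,"dz":-1.8,"wx":0,"wy":0,"wz":0,"hand":0},{"dx":-4.8,"dy":1.15,"dz":-1.8,"wx":0,"wy":0,"wz":0,"hand":0},{"dx":-5.6,"dy":1.34,"dz":-1.8,"wx":0,"wy":0,"wz":0,"hand":0},{"dx":-6.4,"dy":1.53,"dz":-1.8,"wx":0,"wy":0,"wz":0,"hand":0},{"dx":-7.2,"dy":1.73,"dz":-1.8,"wx":0,"wy":0,"wz":0,"hand":0},{"dx":-8.05,"dy":1.93,"dz":-1.8,"wx":0,"wy":0,"wz":0,"hand":0},{"dx":-8.05,"dy":1.93,"dz":-1.8,"wx":0,"wy":0,"wz":0,"hand":0},{"dx":-8.05,"dy":1.93,"dz":-1.8,"wx":0,"wy":0,"wz":0,"hand":0}]'

```text
clock: 13.15
eef_pos: [0.5591, -0.264, 0.1482]
tool_rot: [0.762, 0.648, 0.0, -0.001]
ft_force: [-0.7, 0.1, -0.6]
grip_width: -0.0
grasp_force: 0.0
```

```bash
python3 s.py "[.559,-.264,.0405]"
python3 - <<'E'
from h import *
a=snap("side","s7"); b=cv2.imread("pics/s1.png")[:,:,::-1]
f=lambda x:cv2.resize(x[160:250,275:365],None,fx=4.4,fy=4.4,interpolation=cv2.INTER_CUBIC)
cv2.imwrite("pics/s7c.png",np.hstack([f(b),f(a)])[:,:,::-1])
E
```

```text
t 13.15 [ 0.5591 -0.264   0.1482] F [-0.72  0.1  -0.62] w -1.914256900126154e-05 tip 0.011 [-0.44  0.51  0.21  1.27  0.    1.29]
[[ 0.161  0.987 -0.001]
 [ 0.987 -0.161  0.001]
 [ 0.001 -0.001 -1.   ]]
units [-4.000e-03 -1.000e-03  2.155e+00]
```

View pics/s7c.png

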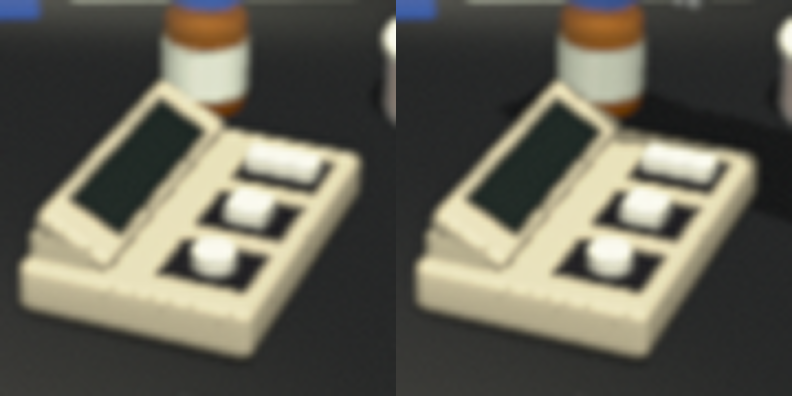

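Before (left) and after (right) match: the terminal hasn't moved and the round key is back up. Now the bar key.

>>> drive_tool --rows '[{"dx":0,"dy":0,"dz":0.7,"wx":0,"wy":0,"wz":0,"hand":0},{"dx":0,"dy":0,"dz":1.4,"wx":0,"wy":0,"wz":0,"hand":0},{"dx":0,"dy":0,"dz":1.9,"wx":0,"wy":0,"wz":0,"hand":0},{"dx":0,"dy":0,"dz":2.06,"wx":0,"wy":0,"wz":0,"hand":0},{"dx":0,"dy":0,"dz":2.12,"wx":0,"wy":0,"wz":0,"hand":0},{"dx":0,"dy":0,"dz":2.16,"wx":0,"wy":0,"wz":0,"hand":0},{"dx":0,"dy":0,"dz":2.2,"wx":0,"wy":0,"wz":0,"hand":0},{"dx":0,"dy":0,"dz":2.23,"wx":0,"wy":0,"wz":0,"hand":0},{"dx":0,"dy":0,"dz":2.23,"wx":0,"wy":0,"wz":0,"hand":0},{"dx":0,"dy":0,"dz":2.23,"wx":0,"wy":0,"wz":0,"hand":0}]'

```text
clock: 14.2
eef_pos: [0.5607, -0.2635, 0.0386]
tool_rot: [0.761, 0.649, 0.001, 0.001]
ft_force: [1.4, 1.3, 3.2]
grip_width: -0.0
grasp_force: 1.1
```

>>> drive_tool --rows '[{"dx":0,"dy":0,"dz":0.02,"wx":0,"wy":0,"wz":0,"hand":0},{"dx":0,"dy":0,"dz":0.04,"wx":0,"wy":0,"wz":0,"hand":0},{"dx":0,"dy":0,"dz":0.04,"wx":0,"wy":0,"wz":0,"hand":0},{"dx":0,"dy":0,"dz":0.04,"wx":0,"wy":0,"wz":0,"hand":0}]'

```text
clock: 14.6
eef_pos: [0.56, -0.2636, 0.0357]
tool_rot: [0.761, 0.648, 0.0, 0.001]
ft_force: [2.5, -0.2, 4.4]
grip_width: -0.0002
grasp_force: 1.7
```

>>> drive_tool --rows '[{"dx":0,"dy":0,"dz":0.02,"wx":0,"wy":0,"wz":0,"hand":0},{"dx":0,"dy":0,"dz":0.02,"wx":0,"wy":0,"wz":0,"hand":0},{"dx":0,"dy":0,"dz":0.02,"wx":0,"wy":0,"wz":0,"hand":0}]'

```text
clock: 14.9
eef_pos: [0.56, -0.2636, 0.0347]
tool_rot: [0.761, 0.648, 0.0, 0.001]
ft_force: [3.4, -0.6, 4.3]
grip_width: -0.0001
grasp_force: 2.1
```

>>> drive_tool --rows '[{"dx":0,"dy":0,"dz":0.01,"wx":0,"wy":0,"wz":0,"hand":0},{"dx":0,"dy":0,"dz":0.01,"wx":0,"wy":0,"wz":0,"hand":0},{"dx":0,"dy":0,"dz":0.01,"wx":0,"wy":0,"wz":0,"hand":0}]'

```text
clock: 15.2
eef_pos: [0.56, -0.2636, 0.0347]
tool_rot: [0.761, 0.648, 0.0, 0.001]
ft_force: [3.3, -1.3, 6.5]
grip_width: 0.0
grasp_force: 3.2
```

The bar key is at its stop at 6.5 N. I'll release it and back well clear.

>>> drive_tool --rows '[{"dx":0,"dy":0,"dz":-0.1,"wx":0,"wy":0,"wz":0,"hand":0},{"dx":0,"dy":0,"dz":-0.4,"wx":0,"wy":0,"wz":0,"hand":0},{"dx":0,"dy":0,"dz":-1.1,"wx":0,"wy":0,"wz":0,"hand":0},{"dx":0,"dy":0,"dz":-1.8,"wx":0,"wy":0,"wz":0,"hand":0},{"dx":0,"dy":0,"dz":-2.5,"wx":0,"wy":0,"wz":0,"hand":0},{"dx":0,"dy":-0.7,"dz":-3.2,"wx":0,"wy":0,"wz":0,"hand":0},{"dx":0,"dy":-1.4,"dz":-3.6,"wx":0,"wy":0,"wz":0,"hand":0},{"dx":0,"dy":-2.1,"dz":-3.6,"wx":0,"wy":0,"wz":0,"hand":0},{"dx":0,"dy":-2.8,"dz":-3.6,"wx":0,"wy":0,"wz":0,"hand":0},{"dx":0,"dy":-3.5,"dz":-3.6,"wx":0,"wy":0,"wz":0,"hand":0},{"dx":0,"dy":-3.5,"dz":-3.6,"wx":0,"wy":0,"wz":0,"hand":0},{"dx":0,"dy":-3.5,"dz":-3.6,"wx":0,"wy":0,"wz":0,"hand":0}]'

```text
clock: 16.4
eef_pos: [0.385, -0.2349, 0.2133]
tool_rot: [0.762, 0.648, -0.001, -0.001]
ft_force: [-0.2, -0.9, 1.0]
grip_width: -0.0002
grasp_force: 0.0
```

Run:
```python
from h import *
a=snap("side","s8"); b=cv2.imread("pics/s1.png")[:,:,::-1]
d=cv2.absdiff(a,b).max(2)
print("terminal diff",d[180:242,280:360].mean(),d[180:242,280:360].max(),"pan",d[260:345,250:360].mean(),d[260:345,250:360].max())
f=lambda x:cv2.resize(x[170:350,240:370],None,fx=3,fy=3,interpolation=cv2.INTER_CUBIC)
cv2.imwrite("pics/s8c.png",np.hstack([f(b),f(a)])[:,:,::-1])
```

```text
terminal diff 1.1243951612903227 18 pan 0.7639572192513369 3
```

View pics/s8c.png

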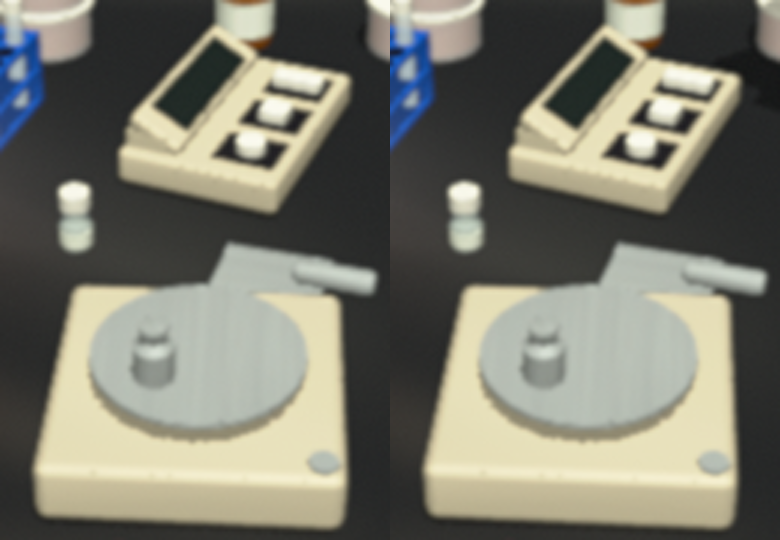

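The before and after views are the same: the keys are up, the weight is standing at about (543,355), and nothing has moved.

```bash
python3 -c "
from workcell import bot
print(bot.job_done())"
```

```text
the job is handed in; nothing more can be done
None
```

The job is handed in: I pressed the round key to its stop (about 7 N), touched the bare pan lightly (about 3.5 N), then pressed the bar key to its stop (about 6.5 N), releasing each before the next; the square key was left alone and nothing moved in the before/after pictures.

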